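# Put three microscope objectives into their holders by size

### The job

Put the three microscope objectives away, each standing upright, nose up, flat on the floor of the round holder of its own size: first the largest objective into the largest holder, then the middle one into the middle holder, and last the smallest into the smallest. Set them down gently, do not drop them, and leave the two eyepieces, the amber bottle and the flat tin standing where they are.

Things in the scene. Friction and masses are not known exactly. Their poses are not given: they have to be found in the camera images.
- objective_large_center (a point): The largest of three microscope objectives: a round lens barrel, loose, standing upright on a dark steel collar, with a bright satin metal barrel and a metal nose that tapers to the top, where the small lens is. 48 mm in diameter for the lowest 58 mm, then tapering to 29 mm; 80 mm tall; 40 to 300 g. The point is on its axis half-way up, 40 mm above its underside; z points up to the nose; the yaw has no meaning.
- objective_medium_center (a point): The middle-sized of three microscope objectives: a round lens barrel, loose, standing upright on a dark steel collar, with a bright satin metal barrel and a metal nose that tapers to the top, where the small lens is. 36 mm in diameter for the lowest 49 mm, then tapering to 22 mm; 68 mm tall; 40 to 300 g. The point is on its axis half-way up, 34 mm above its underside; z points up to the nose; the yaw has no meaning.
- objective_small_center (a point): The smallest of three microscope objectives: a round lens barrel, loose, standing upright on a dark steel collar, with a bright satin metal barrel and a metal nose that tapers to the top, where the small lens is. 24 mm in diameter for the lowest 40 mm, then tapering to 14 mm; 56 mm tall; 40 to 300 g. The point is on its axis half-way up, 28 mm above its underside; z points up to the nose; the yaw has no meaning.
- holder_large: The largest of three shallow round grey holders (dishes with a black lining), fixed to the bench: inside 78 mm across, outside 86 mm, rim 10 mm above the bench, its flat floor 4 mm above the bench (so the rim stands 6 mm above the floor). Origin: centre of its underside, on the bench; z up. It is the place of the largest objective.
- holder_medium: The middle-sized of three shallow round grey holders (dishes with a black lining), fixed to the bench: inside 62 mm across, outside 70 mm, rim 10 mm above the bench, its flat floor 4 mm above the bench (so the rim stands 6 mm above the floor). Origin: centre of its underside, on the bench; z up. It is the place of the middle-sized objective.
- holder_small: The smallest of three shallow round grey holders (dishes with a black lining), fixed to the bench: inside 44 mm across, outside 52 mm, rim 10 mm above the bench, its flat floor 4 mm above the bench (so the rim stands 6 mm above the floor). Origin: centre of its underside, on the bench; z up. It is the place of the smallest objective.
- eyepiece_a_center (a point): One of two alike eyepieces: a loose eyepiece, not an objective: it stands on a broad black rubber eyecup 40 mm across (28 mm high with its black shoulder) with a slim black tube, 23 mm across, pointing up; 55 mm tall. To be left alone. The point is on its axis half-way up; z up.
- eyepiece_b_center (a point): One of two alike eyepieces: a loose eyepiece, not an objective: it stands on a broad black rubber eyecup 40 mm across (28 mm high with its black shoulder) with a slim black tube, 23 mm across, pointing up; 55 mm tall. To be left alone. The point is on its axis half-way up; z up.
- oil_bottle_center (a point): A small loose closed amber bottle with a white cap, 32 mm across, 62 mm tall, standing upright. To be left alone. The point is on its axis, 31 mm above its underside; z up.
- cap_tin_center (a point): A loose flat round closed aluminium tin, 62 mm across, 22 mm high. To be left alone. The point is at its centre; z up.

How it is judged:
On the way, in this order (a step that is already met when the one before it is completed fails the run):
1. the largest objective stands in the largest holder and is let go (horizontal distance between objective_large_center and holder_large below 0.0165 m and z of objective_large_center in the frame of holder_large below 0.0465 m and angle between objective_large_center's own z axis and vertical below 0.1 rad and contact force between the fingers and objective_large below 0.2 N), for 0.2 s.
2. the middle-sized objective stands in the middle-sized holder and is let go (horizontal distance between objective_medium_center and holder_medium below 0.0145 m and z of objective_medium_center in the frame of holder_medium below 0.0405 m and angle between objective_medium_center's own z axis and vertical below 0.1 rad and contact force between the fingers and objective_medium below 0.2 N), for 0.2 s.
3. the smallest objective stands in the smallest holder and is let go (horizontal distance between objective_small_center and holder_small below 0.0115 m and z of objective_small_center in the frame of holder_small below 0.0345 m and angle between objective_small_center's own z axis and vertical below 0.1 rad and contact force between the fingers and objective_small below 0.2 N), for 0.2 s.
At the end, for the whole second after the job is handed in: Each objective stands upright (0.1 rad), nose up, flat (2.5 mm) on the floor of the holder of its size, its axis within 16.5 (largest), 14.5 (middle) and 11.5 mm (smallest) of the holder's, released and at rest (below 0.02 m/s) (horizontal distance between objective_large_center and holder_large below 0.0165 m and z of objective_large_center in the frame of holder_large below 0.0465 m and angle between each of objective_large_center, objective_medium_center, objective_small_center's own z axis and vertical below 0.1 rad and linear speed of each of objective_large, objective_medium, objective_small below 0.02 m/s and horizontal distance between objective_medium_center and holder_medium below 0.0145 m and z of objective_medium_center in the frame of holder_medium below 0.0405 m and horizontal distance between objective_small_center and holder_small below 0.0115 m and z of objective_small_center in the frame of holder_small below 0.0345 m); the robot touches nothing.
It fails at once if An eyepiece was moved more than 20 mm or tipped (distance of eyepiece_a_center from where it was at the start of the episode above 0.02 m or angle between eyepiece_a_center's own z axis and vertical above 0.5 rad).
It fails at once if An eyepiece was moved more than 20 mm or tipped (distance of eyepiece_b_center from where it was at the start of the episode above 0.02 m or angle between eyepiece_b_center's own z axis and vertical above 0.5 rad).
It fails at once if The bottle was moved more than 20 mm or tipped (distance of oil_bottle_center from where it was at the start of the episode above 0.02 m or angle between oil_bottle_center's own z axis and vertical above 0.5 rad).
It fails at once if The tin was moved more than 20 mm or tipped (distance of cap_tin_center from where it was at the start of the episode above 0.02 m or angle between cap_tin_center's own z axis and vertical above 0.5 rad).
It fails at once if An objective was dropped or knocked: it moved faster than 0.6 m/s while not held by the fingers ((linear speed of objective_large above 0.6 m/s and contact force between the fingers and objective_large below 0.05 N) or (linear speed of objective_medium above 0.6 m/s and contact force between the fingers and objective_medium below 0.05 N) or (linear speed of objective_small above 0.6 m/s and contact force between the fingers and objective_small below 0.05 N)).
It also fails if it takes over 86 s, if anything falls off the work surface, if the arm or the gripper's body presses on something with over 40 N, if the wrist force passes 120 N, or if a joint passes its speed limit or range.

### The arm

A 6-joint arm with a two-finger parallel gripper is mounted at the origin on the work surface. World frame = base frame: x ahead of the robot, y to its left, z up, the work surface at z = 0. Lengths are in m, angles in rad, forces in N, time in s.
With the tool pointing down it reaches from about 0.35 to 0.925 m from the base axis. Payload 6.4 kg.
Tool frame: the origin (TCP) lies on the centre line of the jaws, within the pads' length; the fingertips stand bot.tcp_to_tips ahead of it and the grasp point (between the pads) lies 2 mm behind it (bot.tcp_to_tips is the distance from the TCP to the fingertips, in m); y points along the fingers, z is the direction in which the jaws open and shut, and the axes are right-handed (so a half turn about y gives the same grasp; the last joint's range is limited). The gripper opens to 94 mm and grips with 3 to 60 N. Pads are 16 mm wide; open, the fingers measure 119 mm over their backs; the gripper's body (75 mm by 177 mm) begins 78 mm behind the grasp point.
Start: joints at [-1.28, 0.245, 1.558, -0, 1.339, -0.174], TCP at [0.291, -0.581, 0.222] pointing down, gripper open.
Joint ranges: [-3.13, 3.13], [-1.02, 2.26], [0.13, 2.54], [-0.95, 4.09], [0.21, 2.88], [-2.74, 2.74]. Speed limits (rad/s): [2.57, 2.57, 3.14, 3.14, 3.14, 3.14].

### API

Orientations are given as a 3x3 rotation matrix whose columns are the frame's x, y, z axes.
In Python, from cell import bot gives the robot as it stands.
- The arm moves only by the tool servo_tool, never from a script. Its arguments are lists of equal length, an entry for each row: "delta_pos": the shift along the tool's x, y, z as a fraction of full scale, a list of three; "turn": the turn, a rotation vector about the tool's x, y, z as a fraction of full scale, a list of three; "grip": the closure in counts, from 0 (fully open) to 255 (shut). In form: {"delta_pos": [[dx, dy, dz], ...], "turn": [[rx, ry, rz], ...], "grip": [grip, ...]}. A call has 1 to 10 rows; each row shifts and turns the pose as measured when the row begins, along the tool's axes as they then stand; what a row does not reach is not made up. Full scale, the value 1, is 100 mm for a shift and 90 degrees for a turn. A row lasts 1/10 s, in which the tool goes at most 50 mm and 8.59 degrees, less where a joint would pass 70% of its speed; a pose out of reach is approached as far as the arm can. A call with a number of a shift or a turn outside -1 to 1 is refused whole. A call with a gripper value outside its range is refused whole. The fingers move at their own pace and stop on an object; the grip force is fixed at half the most. Time passes only in rows, so rows that do not move let the fingers close. It gives the time, the measured TCP pose, the force and the opening at its end, in the units of the state.
- bot.state(): the state, without advancing time (a new reading comes with each control period).
- bot.camera(name): name is "scene" or "top"; returns a dict with "image" (400x640x3 uint8, red, green, blue), "fx", "fy", "cx", "cy" (pixels), "camera_from_world" (4x4, takes a point from world to camera coordinates). Camera axes: x right, y down, z forward; pixel columns grow to the right and rows downward; lengths in m; the calibration is good to about 2 mm. A picture is of the moment at which its call begins. There is no depth.
- bot.sign_off(): hands the job in, once; it reports no verdict.
The state is a dict: "time": time; "joints": joint angles; "qd": joint speeds; "joint_efforts": joint torques, N m; "tcp_pos": TCP position; "orientation": TCP orientation; "ft_force": force on the tool from outside, world axes, zero at the start; "wrist_torque": the same for the moment, N m; "grip_width": finger opening in m.
Only numpy, scipy, OpenCV 4.12 (cv2) and the standard library are available. Lean on these libraries where they do the work, as an engineer would, in place of code of your own. Each camera call takes 0.05 s, during which the arm holds its last target. There are 200 camera calls.

## Working session

There is one attempt and no reset: what is moved stays moved. The work goes in short steps, Python scripts to look and compute and a tool call to move; the robot and the scene stay as the last step left them, time stands still between calls to the robot, and variables do not carry over. Pictures are saved under pics/ and viewed, about 12 in all and at most 16, crops included, and the job is handed in when it is done.

Besides the shell and the picture viewer there is one more tool, called after "Request:" as name(argument=value, ...) on one line, values as JSON. servo_tool: Moves the arm, as the interface text tells. Its arguments: {"type":"object","properties":{"delta_pos":{"type":"array","items":{"type":"array","items":{"type":"number","minimum":-1,"maximum":1}}},"turn":{"type":"array","items":{"type":"array","items":{"type":"number","minimum":-1,"maximum":1}}},"grip":{"type":"array","items":{"type":"number"}}},"required":["delta_pos","turn","grip"]}

```bash
mkdir -p pics && python3 - <<'E'
from cell import bot
import cv2,numpy as np
s=bot.state(); print(s['time'],s['tcp_pos'],np.round(s['orientation'],3).tolist(),s['grip_width'],bot.tcp_to_tips)
for n in("top","scene"):
    c=bot.camera(n); cv2.imwrite(f'pics/{n}0.png',c['image'][:,:,::-1])
    print(n,c['fx'],c['cx'],c['cy'],np.round(c['camera_from_world'],4).tolist())
E
```

```text
0.0 [ 0.2912022  -0.58051439  0.22138475] [[-0.894, -0.001, 0.448], [-0.448, 0.002, -0.894], [-0.0, -1.0, -0.002]] 0.09381279804143385 0.017
top 362.5782538664024 321.18033624994126 198.0992558726021 [[-0.0, -0.9996, 0.0286, -0.0096], [-0.9954, -0.0027, -0.096, 0.5147], [0.0961, -0.0285, -0.995, 0.9651], [0.0, 0.0, 0.0, 1.0]]
scene 429.6080081777355 320.78967023602206 192.57133929983078 [[0.0977, 0.9952, -0.0015, -0.0548], [0.7438, -0.074, -0.6643, -0.3528], [-0.6612, 0.0638, -0.7475, 1.3108], [0.0, 0.0, 0.0, 1.0]]
```

View pics/top0.png

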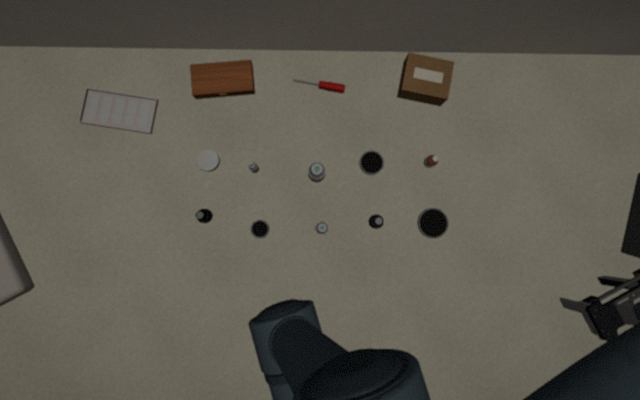

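View pics/scene0.png

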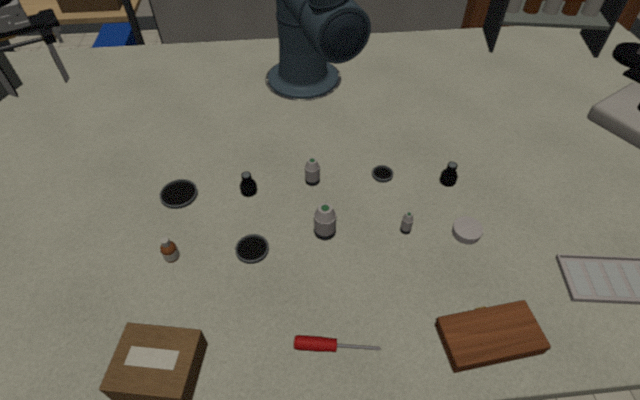

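The top view has these objects, in pixels:

| Object | Top view pixel |
|---|---|
| Large objective | (317,172) |
| Medium objective | (321,228) |
| Small objective | (254,168) |
| Large holder | (433,222) |
| Medium holder | (371,162) |
| Small holder | (260,228) |
| Eyepieces | (204,215) and (376,221) |
| Bottle | (431,160) |
| Tin | (208,160) |

In the scene view the objectives are at (325,221), (312,172) and (406,222).

```bash
cat > h.py <<'E'
from cell import bot
import cv2,numpy as np
def ray(c,u,v):
    T=c['camera_from_world'];R=T[:3,:3]
    return -R.T@T[:3,3], R.T@np.array([(u-c['cx'])/c['fx'],(v-c['cy'])/c['fy'],1])
def onplane(c,u,v,z):
    o,d=ray(c,u,v); return (o+d*(z-o[2])/d[2])[:2]
def proj(c,p):
    T=c['camera_from_world'];q=T[:3,:3]@np.array(p)+T[:3,3]
    return np.array([c['fx']*q[0]/q[2]+c['cx'],c['fy']*q[1]/q[2]+c['cy']])
def blobs(img,x0,x1,y0,y1):
    im=img.astype(np.float32); bg=cv2.medianBlur(img,61).astype(np.float32)
    m=(np.abs(cv2.GaussianBlur(im,(3,3),0)-bg).max(2)>22).astype(np.uint8)
    roi=np.zeros_like(m); roi[y0:y1,x0:x1]=1; m*=roi
    cs,_=cv2.findContours(m,cv2.RETR_EXTERNAL,cv2.CHAIN_APPROX_NONE)
    return [c for c in cs if cv2.contourArea(c)>25]
ROI={'top':(180,460,140,245),'scene':(150,490,150,275)}
E
python3 - <<'E'
from h import *
out=[]
for n in ROI:
    c=bot.camera(n);im=c['image'];r=ROI[n];s=800/(r[1]-r[0])
    big=cv2.resize(im[r[2]:r[3],r[0]:r[1],::-1],None,fx=s,fy=s,interpolation=cv2.INTER_CUBIC)
    for k in blobs(im,*r):
        m=cv2.moments(k);u,v=m['m10']/m['m00'],m['m01']/m['m00']
        print(n,np.round((u,v),1),cv2.boundingRect(k),m['m00'],'z.01',onplane(c,u,v,.01).round(4),'z.03',onplane(c,u,v,.03).round(4))
        cv2.polylines(big,[((k-[r[0],r[2]]+.5)*s).astype(int)],True,(0,0,255),1)
    out.append(np.clip(big*1.5,0,255).astype(np.uint8))
cv2.imwrite('pics/crop1.png',np.vstack(out))
E
```

```text
top [318.7 229.9] (315, 223, 13, 11) 27.0 z.01 [ 0.4284 -0.0025] z.03 [ 0.4283 -0.002 ]
top [259.6 228.6] (250, 220, 20, 18) 252.0 z.01 [0.4317 0.1592] z.03 [0.4315 0.1564]
top [375.6 221.1] (368, 214, 16, 15) 172.0 z.01 [ 0.4527 -0.1598] z.03 [ 0.4521 -0.1562]
top [432.4 222.7] (417, 208, 32, 31) 718.5 z.01 [ 0.4482 -0.3184] z.03 [ 0.4476 -0.3116]
top [204.  215.4] (195, 208, 18, 16) 191.0 z.01 [0.4677 0.3112] z.03 [0.4667 0.3054]
top [315.8 176. ] (308, 165, 17, 18) 127.5 z.01 [0.578  0.0057] z.03 [0.5748 0.006 ]
top [253.7 167.9] (249, 164, 10, 9) 58.0 z.01 [0.5998 0.1783] z.03 [0.5962 0.1751]
top [429.3 161.6] (423, 155, 15, 13) 108.0 z.01 [ 0.6206 -0.3146] z.03 [ 0.6165 -0.308 ]
top [371.  162.4] (359, 150, 25, 25) 444.0 z.01 [ 0.6174 -0.1494] z.03 [ 0.6134 -0.146 ]
scene [169.7 251.4] (160, 240, 20, 23) 309.5 z.01 [ 0.6134 -0.3153] z.03 [ 0.6275 -0.3083]
scene [251.7 248.7] (235, 234, 34, 30) 782.5 z.01 [ 0.6232 -0.1486] z.03 [ 0.6371 -0.1461]
scene [463.2 238.3] (452, 227, 28, 18) 139.5 z.01 [0.6409 0.2913] z.03 [0.6543 0.2818]
scene [406.2 224. ] (399, 212, 14, 23) 206.0 z.01 [0.592  0.1814] z.03 [0.6068 0.175 ]
scene [324.7 225.5] (313, 209, 24, 32) 561.5 z.01 [0.5787 0.0068] z.03 [0.5938 0.0051]
scene [324.7 207.5] (321, 204, 9, 8) 39.0 z.01 [0.529  0.0119] z.03 [0.5454 0.01  ]
scene [178.3 193.7] (159, 179, 39, 31) 879.5 z.01 [ 0.4551 -0.317 ] z.03 [ 0.4736 -0.3098]
scene [247.6 184.9] (239, 171, 19, 27) 347.5 z.01 [ 0.4434 -0.1597] z.03 [ 0.4622 -0.1568]
scene [382.  173.6] (371, 165, 23, 18) 300.0 z.01 [0.4381 0.1586] z.03 [0.4571 0.1528]
scene [448.9 174.7] (439, 161, 19, 26) 348.0 z.01 [0.4577 0.316 ] z.03 [0.4761 0.3059]
scene [312. 173.] (304, 158, 17, 29) 333.5 z.01 [ 0.4196 -0.0073] z.03 [ 0.4391 -0.0086]
```

View pics/crop1.png

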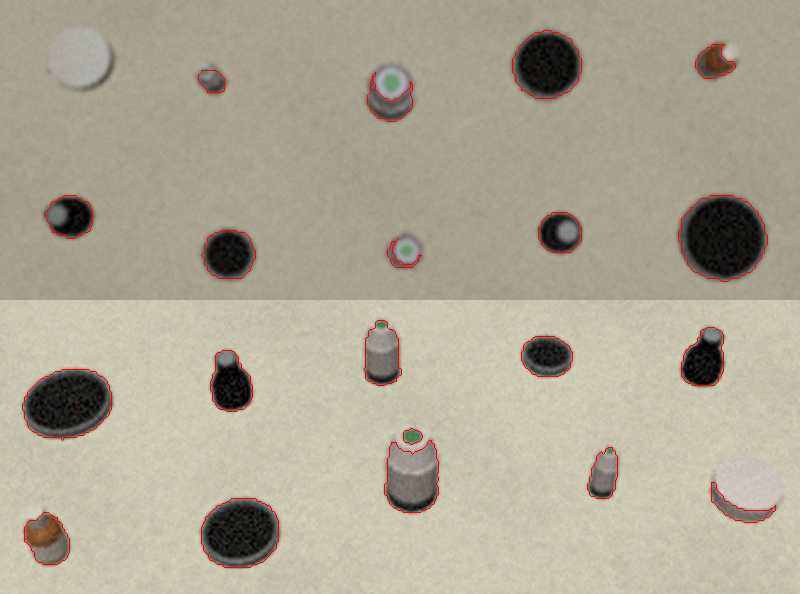

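The outlines fit the holders well. The lenses show at these pixels in the top and scene views: large (316.9,168.7) and (325,207.7), medium (322,227.9) and (311.7,160.2). The small one's lens shows only in the scene view, at (408.8,213.8). I'll locate the axes from the lens rays and check them against the base edges.

```bash
python3 - <<'E'
from h import *
C={n:bot.camera(n) for n in ROI}
for n,c in C.items():
    im=c['image'].astype(int); r=ROI[n]
    g=((im[:,:,1]-im[:,:,0]>6)&(im[:,:,1]-im[:,:,2]>0)).astype(np.uint8); 
    N,L,S,ce=cv2.connectedComponentsWithStats(g)
    for i in range(1,N):
        u,v=ce[i]
        if S[i,4]>=3 and r[0]<u<r[1] and r[2]<v<r[3]: print(n,'green',ce[i].round(1),S[i,4],[onplane(c,u,v,h).round(4).tolist() for h in(.08,.068,.056)])
    d=((im.max(2)<45)*255).astype(np.uint8)
    N,L,S,ce=cv2.connectedComponentsWithStats(d)
    for i in range(1,N):
        u,v=ce[i]
        if S[i,4]>=80 and r[0]<u<r[1] and r[2]<v<r[3]: print(n,'dark',ce[i].round(1),S[i,4],onplane(c,u,v,.006).round(4),onplane(c,u,v,.01).round(4))
c=C['scene']
o=ray(c,320,190)[0]
for nm,r,u,v in(('L',.024,325,241),('M',.018,313.5,187),('S',.012,405.3,235)):
    p=onplane(c,u,v,0); w=p-o[:2]; print(nm,'base',(p-r*-1*-1*w/np.linalg.norm(w)*1).round(4),(p+r*w/np.linalg.norm(w)).round(4))
E
```

```text
top green [251.3 164.8] 12 [[0.5955, 0.1734], [0.5978, 0.1754], [0.6001, 0.1774]]
top green [316.5 168.5] 41 [[0.5867, 0.0048], [0.5888, 0.0046], [0.591, 0.0044]]
top green [321.9 227.3] 24 [[0.4342, -0.0091], [0.4344, -0.0094], [0.4346, -0.0098]]
top dark [371.2 162. ] 354 [ 0.6191 -0.1505] [ 0.6183 -0.1498]
top dark [205.4 215.5] 121 [0.4676 0.3085] [0.4674 0.3073]
top dark [432.9 222.6] 587 [ 0.4487 -0.3213] [ 0.4486 -0.3199]
top dark [374.  221.5] 88 [ 0.4515 -0.1561] [ 0.4514 -0.1554]
top dark [259.4 228.5] 191 [0.4321 0.1603] [0.4321 0.1598]
scene green [311.8 159.7] 16 [[0.4466, -0.0087], [0.4342, -0.0079], [0.4218, -0.0071]]
scene green [247.5 181.2] 4 [[0.4985, -0.1501], [0.487, -0.1518], [0.4755, -0.1535]]
scene green [244.2 190.5] 4 [[0.5244, -0.1564], [0.5134, -0.1582], [0.5023, -0.1601]]
scene green [177.3 201.3] 3 [[0.5407, -0.2915], [0.53, -0.2957], [0.5193, -0.3]]
scene green [324.7 207.6] 41 [[0.5868, 0.0055], [0.5769, 0.0066], [0.567, 0.0077]]
scene green [408.8 213.7] 12 [[0.6189, 0.1698], [0.6096, 0.1739], [0.6003, 0.1779]]
scene green [255.  255.8] 4 [[0.6881, -0.1336], [0.6801, -0.135], [0.672, -0.1364]]
scene dark [382.2 172.4] 159 [0.4306 0.161 ] [0.4344 0.1598]
scene dark [448.4 176.3] 248 [0.4591 0.3154] [0.4627 0.3134]
scene dark [247.9 186.6] 238 [ 0.4449 -0.1593] [ 0.4487 -0.1588]
scene dark [177.8 192.6] 609 [ 0.4479 -0.3199] [ 0.4516 -0.3184]
scene dark [251.3 247.7] 525 [ 0.6179 -0.1499] [ 0.6206 -0.1494]
L base [0.6359 0.0012] [0.5882 0.0066]
M base [ 0.474  -0.0082] [ 0.438  -0.0056]
S base [0.6244 0.1711] [0.6025 0.1808]
```

```bash
cat > go.py <<'E'
import sys
from h import *
s=bot.state();p=np.array(s['tcp_pos']);R=np.array(s['orientation'])
for a in sys.argv[1:]:
    t=np.array([float(k) for k in a.split(',')]);d=R.T@(t-p)*10
    print(a,'total',d.round(3),'/10',(d/10).round(3))
    p=t
print('now',s['time'],np.round(s['tcp_pos'],4),'w',round(s['grip_width'],4),'tilt',R[2].round(4),'F',np.round(s['ft_force'],1))
E
python3 go.py .587,.005,.17
```

```text
.587,.005,.17 total [-5.269  0.524 -3.911] /10 [-0.527  0.052 -0.391]
now 0.3 [ 0.2913 -0.5809  0.2221] w 0.0939 tilt [-1.e-04 -1.e+00 -6.e-04] F [0.7 0.7 0.3]
```

Request:
servo_tool(delta_pos=[[-0.26,0.025,-0.195],[-0.26,0.025,-0.195],[-0.26,0.025,-0.195],[-0.26,0.025,-0.195],[-0.26,0.025,-0.195],[-0.26,0.025,-0.195],[-0.26,0.025,-0.195],[-0.26,0.025,-0.195],[-0.26,0.025,-0.195],[-0.26,0.025,-0.195]], turn=[[0,0,0],[0,0,0],[0,0,0],[0,0,0],[0,0,0],[0,0,0],[0,0,0],[0,0,0],[0,0,0],[0,0,0]], grip=[0,0,0,0,0,0,0,0,0,0])

```text
time: 1.3
tcp_pos: [0.4397, -0.283, 0.1962]
orientation: [[-0.897, 0.001, 0.441], [-0.441, -0.002, -0.897], [-0.0, -1.0, 0.002]]
ft_force: [-0.2, -0.5, -1.0]
grip_width: 0.0941
```

```bash
python3 go.py .587,.005,.17
```

```text
.587,.005,.17 total [-2.593  0.258 -1.935] /10 [-0.259  0.026 -0.193]
now 1.3 [ 0.4397 -0.283   0.1962] w 0.0941 tilt [-1.0e-04 -1.0e+00  1.9e-03] F [-0.2 -0.5 -1. ]
```

Request:
servo_tool(delta_pos=[[-0.28,0.03,-0.21],[-0.28,0.03,-0.21],[-0.28,0.03,-0.21],[-0.28,0.03,-0.21],[-0.28,0.03,-0.21],[-0.28,0.03,-0.21],[-0.28,0.03,-0.21],[-0.28,0.03,-0.21],[-0.28,0.02,-0.21],[-0.06,0,-0.05]], turn=[[0,0,0],[0,0,0],[0,0,0],[0,0,0],[0,0,0],[0,0,0],[0,0,0],[0,0,0],[0,0,0],[0,0,0]], grip=[0,0,0,0,0,0,0,0,0,0])

```text
time: 2.3
tcp_pos: [0.5909, 0.0199, 0.1695]
orientation: [[-0.896, 0.004, 0.444], [-0.444, -0.003, -0.896], [-0.002, -1.0, 0.004]]
ft_force: [-0.1, 0.3, -0.3]
grip_width: 0.0942
```

```bash
python3 go.py .587,.005,.036
```

```text
.587,.005,.036 total [0.104 1.336 0.111] /10 [0.01  0.134 0.011]
now 2.3 [0.5909 0.0199 0.1695] w 0.0942 tilt [-0.0019 -1.      0.0042] F [-0.1  0.3 -0.3]
```

Request:
servo_tool(delta_pos=[[0.1,0,0.11],[0,0.2,0],[0,0.2,0],[0,0.2,0],[0,0.2,0]], turn=[[0,0,0],[0,0,0],[0,0,0],[0,0,0],[0,0,0]], grip=[0,0,0,0,0])

```text
time: 2.8
tcp_pos: [0.5883, -0.0018, 0.0917]
orientation: [[-0.897, 0.011, 0.443], [-0.443, -0.007, -0.897], [-0.007, -1.0, 0.011]]
ft_force: [0.2, 0.4, -0.2]
grip_width: 0.0937
```

```bash
python3 go.py .587,.005,.036 && python3 - <<'E'
from h import *
a=[]
for n in ROI:
    r=ROI[n]; im=bot.camera(n)['image'][r[2]-30:r[3]+10,r[0]:r[1],::-1]
    a.append(np.clip(cv2.resize(im,(800,int(800*im.shape[0]/im.shape[1])),interpolation=cv2.INTER_CUBIC)*1.4,0,255)[:400])
b=np.vstack(a);b=cv2.resize(b,None,fx=min(1,600/b.shape[0]),fy=min(1,600/b.shape[0]));cv2.imwrite('pics/l1.png',b)
E
```

```text
.587,.005,.036 total [-0.015  0.556 -0.073] /10 [-0.001  0.056 -0.007]
now 2.8 [ 0.5883 -0.0018  0.0917] w 0.0937 tilt [-0.0067 -0.9999  0.0114] F [ 0.2  0.4 -0.2][ WARN:0@1.952] global loadsave.cpp:1063 imwrite_ Unsupported depth image for selected encoder is fallbacked to CV_8U.
```

View pics/l1.png

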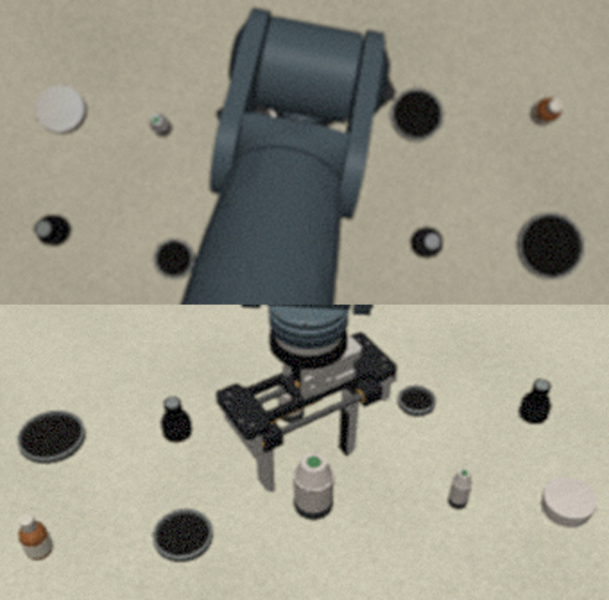

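The scene view shows the open jaws over the large objective (lens at (313,462) in the crop), with nothing disturbed. The tool has tilted about 0.013 rad, so I'll add the tilt correction to the helper and use it.

```bash
cat >> go.py <<'E'
print('turn frac', (np.array([-R[2,2],0,R[2,0]])/1.5708).round(4))
E
```

Request:
servo_tool(delta_pos=[[-0.01,0,-0.07],[0,0.1,0],[0,0.14,0],[0,0.14,0],[0,0.1,0],[0,0.03,0]], turn=[[-0.007,0,-0.004],[0,0,0],[0,0,0],[0,0,0],[0,0,0],[0,0,0]], grip=[0,0,0,0,0,0])

```text
time: 3.5
tcp_pos: [0.5849, 0.0031, 0.038]
orientation: [[-0.898, -0.001, 0.44], [-0.44, 0.0, -0.898], [0.001, -1.0, -0.001]]
ft_force: [-0.6, -0.1, 0.2]
grip_width: 0.094
```

```bash
python3 go.py .587,.005,.036
```

```text
.587,.005,.036 total [-0.027  0.02  -0.008] /10 [-0.003  0.002 -0.001]
now 3.5 [0.5849 0.0031 0.038 ] w 0.094 tilt [ 1.e-03 -1.e+00 -7.e-04] F [-0.6 -0.1  0.2]
turn frac [0.0004 0.     0.0006]
```

Request:
servo_tool(delta_pos=[[-0.02,0.02,-0.01],[0,0,0],[0,0,0],[0,0,0],[0,0,0],[0,0,0],[0,0,0],[0,0,0],[0,0,0],[0,0,0]], turn=[[0,0,0],[0,0,0],[0,0,0],[0,0,0],[0,0,0],[0,0,0],[0,0,0],[0,0,0],[0,0,0],[0,0,0]], grip=[60,80,95,105,115,125,140,255,255,255])

```text
time: 4.5
tcp_pos: [0.587, 0.0053, 0.0362]
orientation: [[-0.898, -0.0, 0.441], [-0.441, 0.0, -0.898], [0.0, -1.0, -0.0]]
ft_force: [-0.5, -0.3, -1.1]
grip_width: 0.0472
```

```bash
python3 go.py .587,.005,.14
```

```text
.587,.005,.14 total [ 1.000e-03 -1.038e+00  2.000e-03] /10 [ 0.    -0.104  0.   ]
now 4.5 [0.587  0.0053 0.0362] w 0.0472 tilt [ 0. -1. -0.] F [-0.5 -0.3 -1.1]
turn frac [0. 0. 0.]
```

Request:
servo_tool(delta_pos=[[0,-0.05,0],[0,-0.1,0],[0,-0.18,0],[0,-0.2,0],[0,-0.2,0],[0,-0.18,0],[0,-0.1,0],[0,-0.03,0]], turn=[[0,0,0],[0,0,0],[0,0,0],[0,0,0],[0,0,0],[0,0,0],[0,0,0],[0,0,0]], grip=[255,255,255,255,255,255,255,255])

```text
time: 5.3
tcp_pos: [0.5859, 0.0053, 0.1466]
orientation: [[-0.898, -0.002, 0.441], [-0.441, 0.0, -0.898], [0.002, -1.0, -0.001]]
ft_force: [-0.5, 0.1, -2.1]
grip_width: 0.0474
```

```bash
python3 go.py .449,-.32,.14
```

```text
.449,-.32,.14 total [2.662 0.068 2.317] /10 [0.266 0.007 0.232]
now 5.3 [0.5859 0.0053 0.1466] w 0.0474 tilt [ 0.0017 -1.     -0.001 ] F [-0.5  0.1 -2.1]
turn frac [0.0007 0.     0.0011]
```

Request:
servo_tool(delta_pos=[[0.08,0,0.07],[0.16,0,0.14],[0.23,0,0.2],[0.23,0,0.2],[0.23,0,0.2],[0.23,0,0.2],[0.23,0,0.2],[0.23,0,0.2],[0.23,0,0.2],[0.23,0,0.2]], turn=[[0,0,0],[0,0,0],[0,0,0],[0,0,0],[0,0,0],[0,0,0],[0,0,0],[0,0,0],[0,0,0],[0,0,0]], grip=[255,255,255,255,255,255,255,255,255,255])

```text
time: 6.3
tcp_pos: [0.4672, -0.257, 0.1373]
orientation: [[-0.895, -0.017, 0.445], [-0.445, 0.007, -0.895], [0.012, -1.0, -0.014]]
ft_force: [0.7, 0.2, -1.8]
grip_width: 0.0478
```

```bash
python3 go.py .449,-.32,.14
```

```text
.449,-.32,.14 total [ 0.444 -0.028  0.482] /10 [ 0.044 -0.003  0.048]
now 6.3 [ 0.4672 -0.257   0.1373] w 0.0478 tilt [ 0.0123 -0.9998 -0.0137] F [ 0.7  0.2 -1.8]
turn frac [0.0088 0.     0.0078]
```

Request:
servo_tool(delta_pos=[[0.12,0,0.14],[0.08,0,0.09],[0.05,0,0.06],[0.02,0,0.02],[0,0,0],[0,0,0]], turn=[[0.009,0,0.008],[0,0,0],[0,0,0],[0,0,0],[0,0,0],[0,0,0]], grip=[255,255,255,255,255,255])

```text
time: 6.9
tcp_pos: [0.4518, -0.3, 0.1331]
orientation: [[-0.898, -0.006, 0.441], [-0.441, 0.005, -0.898], [0.003, -1.0, -0.007]]
ft_force: [0.3, 0.6, -1.1]
grip_width: 0.0474
```

```bash
python3 go.py .449,-.32,.14
```

```text
.449,-.32,.14 total [ 0.113 -0.069  0.166] /10 [ 0.011 -0.007  0.017]
now 6.9 [ 0.4518 -0.3     0.1331] w 0.0474 tilt [ 0.0029 -1.     -0.0069] F [ 0.3  0.6 -1.1]
turn frac [0.0044 0.     0.0018]
```

Request:
servo_tool(delta_pos=[[0.05,0,0.08],[0.05,0,0.07],[0.01,0,0.02],[0,0,0],[0,0.1,0],[0,0.1,0],[0,0.1,0],[0,0.1,0],[0,0.05,0]], turn=[[0.0044,0,0.0018],[0,0,0],[0,0,0],[0,0,0],[0,0,0],[0,0,0],[0,0,0],[0,0,0],[0,0,0]], grip=[255,255,255,255,255,255,255,255,255])

```text
time: 7.8
tcp_pos: [0.4499, -0.32, 0.0841]
orientation: [[-0.896, 0.0, 0.444], [-0.444, 0.0, -0.896], [-0.0, -1.0, -0.0]]
ft_force: [0.5, -1.0, -1.7]
grip_width: 0.0478
```

```bash
python3 go.py .449,-.32,.0402
```

```text
.449,-.32,.0402 total [ 0.008  0.439 -0.004] /10 [ 0.001  0.044 -0.   ]
now 7.8 [ 0.4499 -0.32    0.0841] w 0.0478 tilt [-2.e-04 -1.e+00 -1.e-04] F [ 0.5 -1.  -1.7]
turn frac [ 0.      0.     -0.0001]
```

Request:
servo_tool(delta_pos=[[0,0.1,0],[0,0.1,0],[0,0.1,0],[0,0.06,0],[0,0.03,0],[0,0,0]], turn=[[0,0,0],[0,0,0],[0,0,0],[0,0,0],[0,0,0],[0,0,0]], grip=[255,255,255,255,255,255])

```text
time: 8.4
tcp_pos: [0.4495, -0.3194, 0.0402]
orientation: [[-0.896, -0.001, 0.444], [-0.444, 0.002, -0.896], [0.0, -1.0, -0.002]]
ft_force: [0.2, -0.0, -1.3]
grip_width: 0.0475
```

```bash
python3 go.py .449,-.32,.0402
```

```text
.449,-.32,.0402 total [0.007 0.    0.003] /10 [0.001 0.    0.   ]
now 8.4 [ 0.4495 -0.3194  0.0402] w 0.0475 tilt [ 4.0e-04 -1.0e+00 -2.1e-03] F [ 0.2 -0.  -1.3]
turn frac [0.0013 0.     0.0002]
```

Request:
servo_tool(delta_pos=[[0,0.01,0],[0,0.005,0],[0,0,0]], turn=[[0,0,0],[0,0,0],[0,0,0]], grip=[255,255,255])

```text
time: 8.7
tcp_pos: [0.4502, -0.3201, 0.0406]
orientation: [[-0.896, -0.0, 0.444], [-0.444, 0.001, -0.896], [0.0, -1.0, -0.001]]
ft_force: [0.2, -0.6, -1.5]
grip_width: 0.0477
```

```bash
python3 go.py .449,-.32,.0402; python3 - <<'E'
from h import *
c=bot.camera('scene');u,v=proj(c,(.449,-.32,.03)).astype(int)
im=c['image'][v-45:v+40,u-60:u+60,::-1];cv2.imwrite('pics/l2.png',cv2.resize(im,(720,510),interpolation=cv2.INTER_CUBIC))
E
```

```text
.449,-.32,.0402 total [ 0.01   0.004 -0.006] /10 [ 0.001  0.    -0.001]
now 8.7 [ 0.4502 -0.3201  0.0406] w 0.0477 tilt [ 1.e-04 -1.e+00 -7.e-04] F [ 0.2 -0.6 -1.5]
turn frac [0.0005 0.     0.0001]
```

View pics/l2.png

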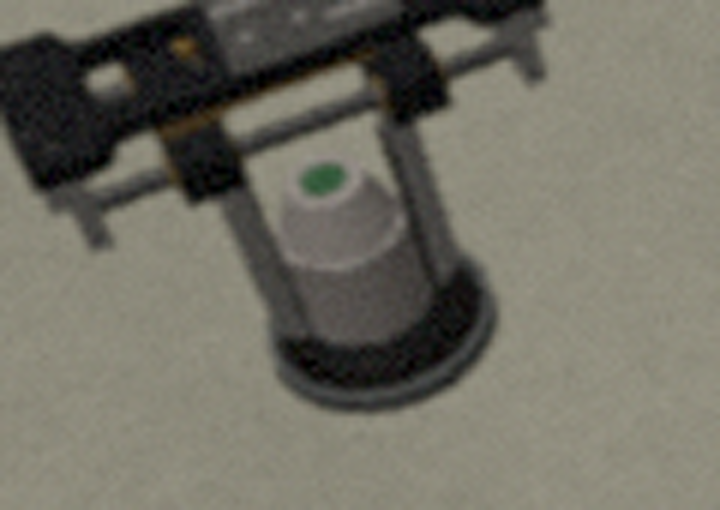

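The objective sits centred in the large holder: lens at (322,180), barrel foot well inside the rim. The force doesn't yet show floor contact, so I'll feel further down.

Request:
servo_tool(delta_pos=[[0,0.015,0],[0,0.015,0]], turn=[[0,0,0],[0,0,0]], grip=[255,255])

```text
time: 8.95
tcp_pos: [0.4505, -0.3203, 0.0401]
orientation: [[-0.896, -0.002, 0.444], [-0.444, 0.001, -0.896], [0.001, -1.0, -0.002]]
ft_force: [-6.0, 5.5, 14.8]
grip_width: 0.0474
```

Request:
servo_tool(delta_pos=[[0,0.015,0],[0,0,0]], turn=[[0,0,0],[0,0,0]], grip=[255,255])

```text
time: 9.15
tcp_pos: [0.4507, -0.3206, 0.0406]
orientation: [[-0.896, -0.002, 0.444], [-0.444, 0.002, -0.896], [0.001, -1.0, -0.002]]
ft_force: [-0.5, -0.1, -1.5]
grip_width: 0.0475
```

Contact gave 14.8 N at z = 0.0401, so it is on the floor. Releasing and retreating.

Request:
servo_tool(delta_pos=[[0,0.01,0],[0,0,0],[0,0,0],[0,0,0],[0,0,0],[0,0,0],[0,0,0]], turn=[[0,0,0],[0,0,0],[0,0,0],[0,0,0],[0,0,0],[0,0,0],[0,0,0]], grip=[110,80,50,20,0,0,0])

```text
time: 9.85
tcp_pos: [0.4512, -0.3212, 0.0396]
orientation: [[-0.896, -0.001, 0.444], [-0.444, 0.0, -0.896], [0.001, -1.0, -0.0]]
ft_force: [-0.5, 0.0, 0.9]
grip_width: 0.0935
```

Request:
servo_tool(delta_pos=[[0,-0.08,0],[0,-0.16,0],[0,-0.2,0],[0,-0.25,0],[0,-0.25,0],[0,-0.15,0],[0,-0.05,0]], turn=[[0,0,0],[0,0,0],[0,0,0],[0,0,0],[0,0,0],[0,0,0],[0,0,0]], grip=[0,0,0,0,0,0,0])

```text
time: 10.55
tcp_pos: [0.4509, -0.3207, 0.1599]
orientation: [[-0.896, -0.001, 0.444], [-0.444, 0.001, -0.896], [0.001, -1.0, -0.002]]
ft_force: [0.1, -0.4, 0.2]
grip_width: 0.0941
```

```bash
python3 go.py .434,-.0088,.15
```

```text
.434,-.0088,.15 total [-1.235  0.102 -2.869] /10 [-0.123  0.01  -0.287]
now 10.55 [ 0.4509 -0.3207  0.1599] w 0.0941 tilt [ 8.0e-04 -1.0e+00 -1.6e-03] F [ 0.1 -0.4  0.2]
turn frac [0.001  0.     0.0005]
```

Request:
servo_tool(delta_pos=[[-0.06,0,-0.14],[-0.12,0,-0.28],[-0.16,0,-0.36],[-0.16,0,-0.36],[-0.16,0,-0.36],[-0.16,0,-0.36],[-0.16,0,-0.36],[-0.12,0,-0.28],[-0.06,0,-0.14],[0,0,0]], turn=[[0,0,0],[0,0,0],[0,0,0],[0,0,0],[0,0,0],[0,0,0],[0,0,0],[0,0,0],[0,0,0],[0,0,0]], grip=[0,0,0,0,0,0,0,0,0,0])

```text
time: 11.55
tcp_pos: [0.4283, -0.0133, 0.1518]
orientation: [[-0.896, -0.014, 0.444], [-0.444, 0.009, -0.896], [0.009, -1.0, -0.014]]
ft_force: [0.4, 0.2, 0.1]
grip_width: 0.0943
```

```bash
python3 go.py .434,-.0088,.10 .434,-.0088,.032; python3 - <<'E'
from h import *
c=bot.camera('scene')
u,v=proj(c,(.449,-.32,.03)).astype(int)
g=c['image'][v-40:v+30,u-40:u+40].astype(int);m=(g[:,:,1]-g[:,:,0]>6)&(g[:,:,1]-g[:,:,2]>0)
N,L,S,ce=cv2.connectedComponentsWithStats(m.astype(np.uint8));i=1+S[1:,4].argmax()
print('L lens at z.084',S[i,4],onplane(c,ce[i][0]+u-40,ce[i][1]+v-40,.084).round(4))
E
```

```text
.434,-.0088,.10 total [-0.076  0.517 -0.008] /10 [-0.008  0.052 -0.001]
.434,-.0088,.032 total [-0.006  0.68   0.009] /10 [-0.001  0.068  0.001]
now 11.55 [ 0.4283 -0.0133  0.1518] w 0.0943 tilt [ 0.0086 -0.9999 -0.0139] F [0.4 0.2 0.1]
turn frac [0.0089 0.     0.0055]
L lens at z.084 35 [ 0.4508 -0.3206]
```

The large objective's lens lands at (0.4508, -0.3206) at z = 0.084, which means it is upright and about 2 mm off centre. Next, the medium one.

Request:
servo_tool(delta_pos=[[-0.08,0,-0.01],[0,0,0],[0,0.1,0],[0,0.2,0],[0,0.2,0],[0,0.2,0],[0,0.15,0],[0,0.08,0],[0,0,0]], turn=[[0.009,0,0.0055],[0,0,0],[0,0,0],[0,0,0],[0,0,0],[0,0,0],[0,0,0],[0,0,0],[0,0,0]], grip=[0,0,0,0,0,0,0,0,0])

```text
time: 12.5
tcp_pos: [0.4351, -0.0143, 0.0514]
orientation: [[-0.9, -0.001, 0.435], [-0.435, -0.001, -0.9], [0.002, -1.0, 0.001]]
ft_force: [0.2, -0.6, 0.4]
grip_width: 0.0939
```

```bash
python3 go.py .434,-.0088,.032
```

```text
.434,-.0088,.032 total [-0.014  0.194 -0.055] /10 [-0.001  0.019 -0.005]
now 12.5 [ 0.4351 -0.0143  0.0514] w 0.0939 tilt [ 1.7e-03 -1.0e+00  7.0e-04] F [ 0.2 -0.6  0.4]
turn frac [-0.0004  0.      0.0011]
```

Request:
servo_tool(delta_pos=[[-0.015,0,-0.055],[0,0.1,0],[0,0.08,0],[0,0.015,0],[0,0,0]], turn=[[0,0,0.001],[0,0,0],[0,0,0],[0,0,0],[0,0,0]], grip=[0,0,0,0,0])

```text
time: 13.0
tcp_pos: [0.4356, -0.009, 0.0319]
orientation: [[-0.901, 0.004, 0.435], [-0.435, -0.002, -0.901], [-0.003, -1.0, 0.003]]
ft_force: [-0.4, -0.4, 0.1]
grip_width: 0.0937
```

```bash
python3 go.py .434,-.0088,.032
```

```text
.434,-.0088,.032 total [ 0.014 -0.001 -0.009] /10 [ 0.001 -0.    -0.001]
now 13.0 [ 0.4356 -0.009   0.0319] w 0.0937 tilt [-0.0028 -1.      0.0032] F [-0.4 -0.4  0.1]
turn frac [-0.002   0.     -0.0018]
```

Request:
servo_tool(delta_pos=[[0.015,0,-0.01],[0,0,0],[0,0,0],[0,0,0],[0,0,0],[0,0,0],[0,0,0],[0,0,0],[0,0,0],[0,0,0]], turn=[[-0.002,0,-0.002],[0,0,0],[0,0,0],[0,0,0],[0,0,0],[0,0,0],[0,0,0],[0,0,0],[0,0,0],[0,0,0]], grip=[60,90,110,125,138,150,160,255,255,255])

```text
time: 14.0
tcp_pos: [0.4346, -0.0089, 0.0329]
orientation: [[-0.901, 0.001, 0.435], [-0.435, -0.001, -0.901], [-0.001, -1.0, 0.001]]
ft_force: [0.0, -0.1, -0.1]
grip_width: 0.0358
```

Request:
servo_tool(delta_pos=[[0,-0.05,0],[0,-0.1,0],[0,-0.18,0],[0,-0.2,0],[0,-0.2,0],[0,-0.18,0],[0,-0.1,0],[0,-0.03,0]], turn=[[0,0,0],[0,0,0],[0,0,0],[0,0,0],[0,0,0],[0,0,0],[0,0,0],[0,0,0]], grip=[255,255,255,255,255,255,255,255])

```text
time: 14.8
tcp_pos: [0.4333, -0.0085, 0.1436]
orientation: [[-0.901, 0.0, 0.435], [-0.435, -0.0, -0.901], [-0.0, -1.0, 0.001]]
ft_force: [0.4, 0.7, -0.2]
grip_width: 0.0354
```

```bash
python3 go.py .619,-.150,.14
```

```text
.619,-.150,.14 total [-1.058  0.038  2.081] /10 [-0.106  0.004  0.208]
now 14.8 [ 0.4333 -0.0085  0.1436] w 0.0354 tilt [-3.e-04 -1.e+00  6.e-04] F [ 0.4  0.7 -0.2]
turn frac [-0.0004  0.     -0.0002]
```

Request:
servo_tool(delta_pos=[[-0.04,0,0.08],[-0.09,0,0.18],[-0.13,0,0.26],[-0.15,0,0.29],[-0.15,0,0.29],[-0.15,0,0.29],[-0.13,0,0.26],[-0.09,0,0.18],[-0.04,0,0.08],[0,0,0]], turn=[[0,0,0],[0,0,0],[0,0,0],[0,0,0],[0,0,0],[0,0,0],[0,0,0],[0,0,0],[0,0,0],[0,0,0]], grip=[255,255,255,255,255,255,255,255,255,255])

```text
time: 15.8
tcp_pos: [0.6077, -0.1452, 0.1304]
orientation: [[-0.901, -0.014, 0.434], [-0.434, 0.005, -0.901], [0.01, -1.0, -0.011]]
ft_force: [0.1, 0.3, -0.8]
grip_width: 0.0354
```

```bash
python3 go.py .619,-.150,.14
```

```text
.619,-.150,.14 total [-0.08  -0.098  0.091] /10 [-0.008 -0.01   0.009]
now 15.8 [ 0.6077 -0.1452  0.1304] w 0.0354 tilt [ 0.0105 -0.9999 -0.0108] F [ 0.1  0.3 -0.8]
turn frac [0.0069 0.     0.0067]
```

Request:
servo_tool(delta_pos=[[-0.08,0,0.09],[0,0,0],[0,0.1,0],[0,0.15,0],[0,0.15,0],[0,0.1,0],[0,0.05,0],[0,0,0]], turn=[[0.007,0,0.0067],[0,0,0],[0,0,0],[0,0,0],[0,0,0],[0,0,0],[0,0,0],[0,0,0]], grip=[255,255,255,255,255,255,255,255])

```text
time: 16.6
tcp_pos: [0.6156, -0.1468, 0.0672]
orientation: [[-0.9, -0.005, 0.436], [-0.436, 0.002, -0.9], [0.004, -1.0, -0.004]]
ft_force: [-0.0, -0.2, -0.3]
grip_width: 0.0354
```

```bash
python3 go.py .619,-.150,.037
```

```text
.619,-.150,.037 total [-0.018  0.302  0.045] /10 [-0.002  0.03   0.005]
now 16.6 [ 0.6156 -0.1468  0.0672] w 0.0354 tilt [ 0.0035 -1.     -0.0044] F [-0.  -0.2 -0.3]
turn frac [0.0028 0.     0.0022]
```

Request:
servo_tool(delta_pos=[[-0.02,0,0.045],[0,0.08,0],[0,0.1,0],[0,0.08,0],[0,0.03,0],[0,0,0]], turn=[[0.0028,0,0.0022],[0,0,0],[0,0,0],[0,0,0],[0,0,0],[0,0,0]], grip=[255,255,255,255,255,255])

```text
time: 17.2
tcp_pos: [0.6209, -0.1509, 0.0369]
orientation: [[-0.9, 0.003, 0.436], [-0.436, -0.001, -0.9], [-0.002, -1.0, 0.003]]
ft_force: [-0.1, 0.6, 2.1]
grip_width: 0.0355
```

```bash
python3 go.py .619,-.150,.037; python3 - <<'E'
from h import *
c=bot.camera('scene');u,v=proj(c,(.619,-.15,.03)).astype(int)
im=c['image'][v-45:v+40,u-60:u+60,::-1];cv2.imwrite('pics/m2.png',cv2.resize(im,(720,510),interpolation=cv2.INTER_CUBIC))
E
```

```text
.619,-.150,.037 total [ 0.013 -0.001 -0.016] /10 [ 0.001 -0.    -0.002]
now 17.2 [ 0.6209 -0.1509  0.0369] w 0.0355 tilt [-0.0021 -1.      0.0026] F [-0.1  0.6  2.1]
turn frac [-0.0017  0.     -0.0013]
```

View pics/m2.png

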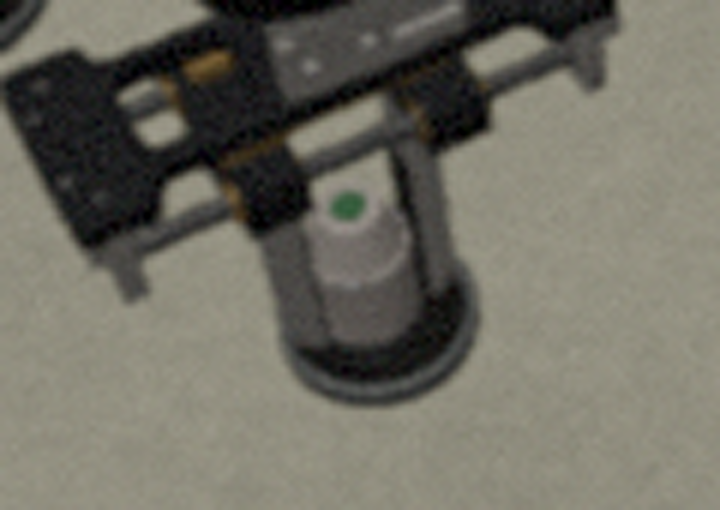

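The medium objective is centred in its holder, lens at (348,205), and the force of +2.1 N shows contact beginning. One gentle press, then release.

Request:
servo_tool(delta_pos=[[0,0.01,0],[0,0,0]], turn=[[0,0,0],[0,0,0]], grip=[255,255])

```text
time: 17.45
tcp_pos: [0.6215, -0.151, 0.0373]
orientation: [[-0.9, 0.004, 0.436], [-0.436, -0.002, -0.9], [-0.003, -1.0, 0.003]]
ft_force: [-0.3, -0.6, -1.3]
grip_width: 0.0355
```

Request:
servo_tool(delta_pos=[[0,0.005,0],[0,0,0],[0,0,0],[0,0,0],[0,0,0],[0,0,0],[0,0,0]], turn=[[0,0,0],[0,0,0],[0,0,0],[0,0,0],[0,0,0],[0,0,0],[0,0,0]], grip=[145,110,80,50,20,0,0])

```text
time: 18.15
tcp_pos: [0.6222, -0.1513, 0.0376]
orientation: [[-0.9, 0.006, 0.436], [-0.436, -0.003, -0.9], [-0.004, -1.0, 0.005]]
ft_force: [0.1, 0.1, 1.2]
grip_width: 0.0849
```

Request:
servo_tool(delta_pos=[[0,-0.08,0],[0,-0.16,0],[0,-0.2,0],[0,-0.25,0],[0,-0.25,0],[0,-0.15,0],[0,-0.05,0]], turn=[[0,0,0],[0,0,0],[0,0,0],[0,0,0],[0,0,0],[0,0,0],[0,0,0]], grip=[0,0,0,0,0,0,0])

```text
time: 18.85
tcp_pos: [0.6218, -0.1511, 0.1616]
orientation: [[-0.9, 0.008, 0.436], [-0.436, -0.004, -0.9], [-0.006, -1.0, 0.007]]
ft_force: [0.3, -0.5, -0.4]
grip_width: 0.0935
```

```bash
python3 go.py .600,.1777,.15
```

```text
.600,.1777,.15 total [-1.237  0.103 -3.055] /10 [-0.124  0.01  -0.306]
now 18.85 [ 0.6218 -0.1511  0.1616] w 0.0935 tilt [-0.0059 -1.      0.0069] F [ 0.3 -0.5 -0.4]
turn frac [-0.0044  0.     -0.0037]
```

Request:
servo_tool(delta_pos=[[-0.06,0,-0.14],[-0.12,0,-0.28],[-0.16,0,-0.38],[-0.16,0,-0.4],[-0.16,0,-0.4],[-0.16,0,-0.4],[-0.16,0,-0.38],[-0.12,0,-0.28],[-0.06,0,-0.14],[0,0,0]], turn=[[-0.0044,0,-0.0037],[0,0,0],[0,0,0],[0,0,0],[0,0,0],[0,0,0],[0,0,0],[0,0,0],[0,0,0],[0,0,0]], grip=[0,0,0,0,0,0,0,0,0,0])

```text
time: 19.85
tcp_pos: [0.5945, 0.1706, 0.1514]
orientation: [[-0.9, -0.021, 0.436], [-0.437, 0.003, -0.9], [0.018, -1.0, -0.012]]
ft_force: [0.1, -0.3, 0.4]
grip_width: 0.094
```

```bash
python3 go.py .600,.1777,.09 .6,.1777,.03; python3 - <<'E'
from h import *
c=bot.camera('scene')
u,v=proj(c,(.619,-.15,.03)).astype(int)
g=c['image'][v-40:v+30,u-40:u+40].astype(int);m=(g[:,:,1]-g[:,:,0]>6)&(g[:,:,1]-g[:,:,2]>0)
N,L,S,ce=cv2.connectedComponentsWithStats(m.astype(np.uint8));i=1+S[1:,4].argmax()
print('M lens at z.072',S[i,4],onplane(c,ce[i][0]+u-40,ce[i][1]+v-40,.072).round(4))
E
```

```text
.600,.1777,.09 total [-0.091  0.613 -0.033] /10 [-0.009  0.061 -0.003]
.6,.1777,.03 total [-0.011  0.6    0.007] /10 [-0.001  0.06   0.001]
now 19.85 [0.5945 0.1706 0.1514] w 0.094 tilt [ 0.0177 -0.9998 -0.0116] F [ 0.1 -0.3  0.4]
turn frac [0.0074 0.     0.0113]
M lens at z.072 26 [ 0.6218 -0.1515]
```

The medium lens reads (0.6218, -0.1515), about 3 mm off centre and upright. Next, the small one.

Request:
servo_tool(delta_pos=[[-0.09,0,-0.035],[0,0,0],[0,0.1,0],[0,0.18,0],[0,0.18,0],[0,0.12,0],[0,0.06,0],[0,0,0]], turn=[[0.0074,0,0.0113],[0,0,0],[0,0,0],[0,0,0],[0,0,0],[0,0,0],[0,0,0],[0,0,0]], grip=[0,0,0,0,0,0,0,0])

```text
time: 20.7
tcp_pos: [0.6015, 0.1718, 0.0812]
orientation: [[-0.903, -0.002, 0.429], [-0.429, -0.002, -0.903], [0.002, -1.0, 0.001]]
ft_force: [-0.1, 0.8, -0.3]
grip_width: 0.0945
```

```bash
python3 go.py .6,.1777,.03
```

```text
.6,.1777,.03 total [-0.013  0.512 -0.06 ] /10 [-0.001  0.051 -0.006]
now 20.7 [0.6015 0.1718 0.0812] w 0.0945 tilt [ 2.1e-03 -1.0e+00  7.0e-04] F [-0.1  0.8 -0.3]
turn frac [-0.0005  0.      0.0014]
```

Request:
servo_tool(delta_pos=[[-0.013,0,-0.06],[0,0,0],[0,0.1,0],[0,0.14,0],[0,0.14,0],[0,0.1,0],[0,0.03,0],[0,0,0]], turn=[[0,0,0.0014],[0,0,0],[0,0,0],[0,0,0],[0,0,0],[0,0,0],[0,0,0],[0,0,0]], grip=[0,0,0,0,0,0,0,0])

```text
time: 21.5
tcp_pos: [0.6009, 0.1784, 0.0269]
orientation: [[-0.903, 0.003, 0.429], [-0.429, -0.0, -0.903], [-0.002, -1.0, 0.001]]
ft_force: [0.3, -0.7, 0.2]
grip_width: 0.0937
```

```bash
python3 go.py .6,.1777,.03; python3 - <<'E'
from h import *
c=bot.camera('scene');u,v=proj(c,(.6,.1777,.03)).astype(int)
im=c['image'][v-45:v+40,u-60:u+60,::-1];cv2.imwrite('pics/s1.png',cv2.resize(im,(720,510),interpolation=cv2.INTER_CUBIC))
E
```

```text
.6,.1777,.03 total [ 0.011 -0.031  0.002] /10 [ 0.001 -0.003  0.   ]
now 21.5 [0.6009 0.1784 0.0269] w 0.0937 tilt [-0.0022 -1.      0.0014] F [ 0.3 -0.7  0.2]
turn frac [-0.0009  0.     -0.0014]
```

View pics/s1.png

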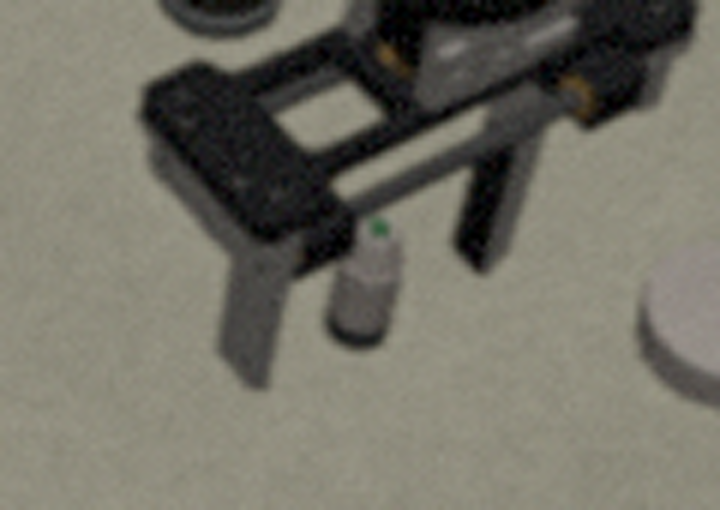

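The small objective stands between the jaws: foot at (357,330), fingertips at (245,385) and (480,265), so nearly midway. Closing and lifting.

Request:
servo_tool(delta_pos=[[0.01,-0.03,0],[0,0,0],[0,0,0],[0,0,0],[0,0,0],[0,0,0],[0,0,0],[0,0,0],[0,0,0],[0,0,0]], turn=[[-0.0009,0,-0.0014],[0,0,0],[0,0,0],[0,0,0],[0,0,0],[0,0,0],[0,0,0],[0,0,0],[0,0,0],[0,0,0]], grip=[70,110,135,150,165,178,190,255,255,255])

```text
time: 22.55
tcp_pos: [0.6018, 0.1781, 0.0329]
orientation: [[-0.903, 0.004, 0.429], [-0.429, 0.001, -0.903], [-0.004, -1.0, 0.001]]
ft_force: [-0.1, -0.2, 0.7]
grip_width: 0.0234
```

Request:
servo_tool(delta_pos=[[0,0,0],[0,-0.05,0],[0,-0.1,0],[0,-0.18,0],[0,-0.2,0],[0,-0.2,0],[0,-0.18,0],[0,-0.1,0],[0,-0.03,0]], turn=[[0,0,0],[0,0,0],[0,0,0],[0,0,0],[0,0,0],[0,0,0],[0,0,0],[0,0,0],[0,0,0]], grip=[255,255,255,255,255,255,255,255,255])

```text
time: 23.45
tcp_pos: [0.6008, 0.178, 0.1438]
orientation: [[-0.903, 0.004, 0.429], [-0.429, 0.0, -0.903], [-0.004, -1.0, 0.001]]
ft_force: [1.0, -0.1, -0.3]
grip_width: 0.0236
```

```bash
python3 go.py .432,.160,.14
```

```text
.432,.160,.14 total [ 1.602  0.032 -0.561] /10 [ 0.16   0.003 -0.056]
now 23.45 [0.6008 0.178  0.1438] w 0.0236 tilt [-0.0038 -1.      0.0013] F [ 1.  -0.1 -0.3]
turn frac [-0.0008  0.     -0.0024]
```

Request:
servo_tool(delta_pos=[[0.07,0,-0.025],[0.14,0,-0.05],[0.2,0,-0.07],[0.25,0,-0.09],[0.25,0,-0.09],[0.25,0,-0.09],[0.2,0,-0.07],[0.12,0,-0.04],[0.05,0,-0.02],[0,0,0]], turn=[[0,0,-0.0024],[0,0,0],[0,0,0],[0,0,0],[0,0,0],[0,0,0],[0,0,0],[0,0,0],[0,0,0],[0,0,0]], grip=[255,255,255,255,255,255,255,255,255,255])

```text
time: 24.45
tcp_pos: [0.4234, 0.1599, 0.1346]
orientation: [[-0.903, -0.018, 0.429], [-0.429, -0.004, -0.903], [0.018, -1.0, -0.004]]
ft_force: [-0.5, 0.9, -0.9]
grip_width: 0.0234
```

```bash
python3 go.py .432,.160,.14
```

```text
.432,.160,.14 total [-0.077 -0.056  0.036] /10 [-0.008 -0.006  0.004]
now 24.45 [0.4234 0.1599 0.1346] w 0.0234 tilt [ 0.0175 -0.9998 -0.0042] F [-0.5  0.9 -0.9]
turn frac [0.0027 0.     0.0112]
```

Request:
servo_tool(delta_pos=[[-0.077,0,0.036],[0,0,0],[0,0.1,0],[0,0.15,0],[0,0.15,0],[0,0.1,0],[0,0.05,0],[0,0,0]], turn=[[0.0027,0,0.0112],[0,0,0],[0,0,0],[0,0,0],[0,0,0],[0,0,0],[0,0,0],[0,0,0]], grip=[255,255,255,255,255,255,255,255])

```text
time: 25.25
tcp_pos: [0.4354, 0.1598, 0.075]
orientation: [[-0.904, 0.001, 0.428], [-0.428, 0.0, -0.904], [-0.001, -1.0, 0.0]]
ft_force: [0.8, 0.1, -1.0]
grip_width: 0.0234
```

```bash
python3 go.py .432,.160,.037
```

```text
.432,.160,.037 total [ 0.03   0.38  -0.017] /10 [ 0.003  0.038 -0.002]
now 25.25 [0.4354 0.1598 0.075 ] w 0.0234 tilt [-1.3e-03 -1.0e+00  3.0e-04] F [ 0.8  0.1 -1. ]
turn frac [-0.0002  0.     -0.0008]
```

Request:
servo_tool(delta_pos=[[0.03,0,-0.015],[0,0,0],[0,0.08,0],[0,0.1,0],[0,0.08,0],[0,0.05,0],[0,0,0]], turn=[[0,0,-0.0008],[0,0,0],[0,0,0],[0,0,0],[0,0,0],[0,0,0],[0,0,0]], grip=[255,255,255,255,255,255,255])

```text
time: 25.95
tcp_pos: [0.433, 0.16, 0.0427]
orientation: [[-0.904, 0.003, 0.428], [-0.428, 0.0, -0.904], [-0.003, -1.0, 0.001]]
ft_force: [0.1, -0.5, -1.0]
grip_width: 0.0232
```

```bash
python3 go.py .432,.160,.037; python3 - <<'E'
from h import *
c=bot.camera('scene');u,v=proj(c,(.432,.16,.03)).astype(int)
im=c['image'][v-45:v+40,u-60:u+60,::-1];cv2.imwrite('pics/s2.png',cv2.resize(im,(720,510),interpolation=cv2.INTER_CUBIC))
E
```

```text
.432,.160,.037 total [ 0.01   0.057 -0.004] /10 [ 0.001  0.006 -0.   ]
now 25.95 [0.433  0.16   0.0427] w 0.0232 tilt [-0.0027 -1.      0.0013] F [ 0.1 -0.5 -1. ]
turn frac [-0.0008  0.     -0.0017]
```

View pics/s2.png

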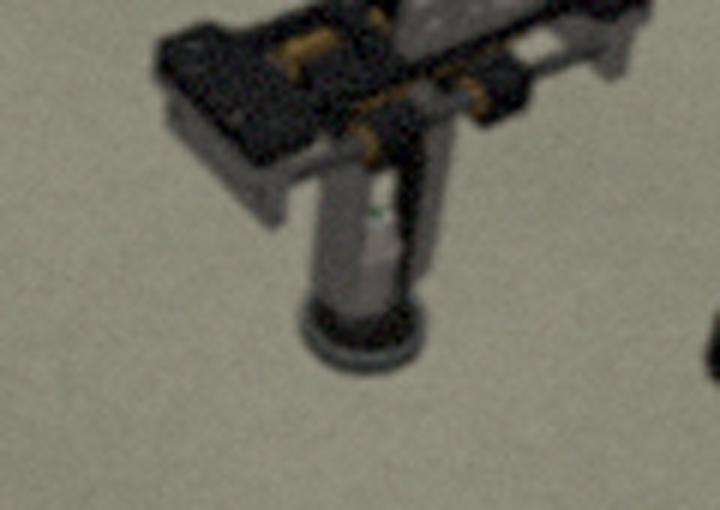

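The small objective is above its holder: dish centre near (363,328), lens at (376,212), about centred. Lowering to contact.

Request:
servo_tool(delta_pos=[[0,0.03,0],[0,0.03,0],[0,0.01,0],[0,0,0]], turn=[[0,0,-0.0017],[0,0,0],[0,0,0],[0,0,0]], grip=[255,255,255,255])

```text
time: 26.4
tcp_pos: [0.4344, 0.1602, 0.0371]
orientation: [[-0.904, 0.002, 0.428], [-0.428, -0.001, -0.904], [-0.001, -1.0, 0.002]]
ft_force: [0.0, -0.6, -1.2]
grip_width: 0.0233
```

Request:
servo_tool(delta_pos=[[0,0.01,0],[0,0,0]], turn=[[0,0,0],[0,0,0]], grip=[255,255])

```text
time: 26.6
tcp_pos: [0.4351, 0.1603, 0.037]
orientation: [[-0.904, 0.003, 0.428], [-0.428, -0.001, -0.904], [-0.002, -1.0, 0.002]]
ft_force: [-0.7, 0.7, 0.3]
grip_width: 0.0235
```

Request:
servo_tool(delta_pos=[[0.02,0,-0.01],[0,0.015,0]], turn=[[0,0,0],[0,0,0]], grip=[255,255])

```text
time: 26.8
tcp_pos: [0.4331, 0.1605, 0.0367]
orientation: [[-0.904, 0.002, 0.428], [-0.428, -0.001, -0.904], [-0.002, -1.0, 0.002]]
ft_force: [-8.8, -0.9, 24.5]
grip_width: 0.0235
```

Request:
servo_tool(delta_pos=[[0,0.015,0]], turn=[[0,0,0]], grip=[255])

```text
time: 26.9
tcp_pos: [0.4331, 0.1606, 0.0368]
orientation: [[-0.903, 0.001, 0.429], [-0.429, -0.001, -0.903], [0.0, -1.0, 0.002]]
ft_force: [-7.2, -1.7, 18.8]
grip_width: 0.0238
```

Firm contact. I'll let the load relax for a couple of rows, then release and retreat.

Request:
servo_tool(delta_pos=[[0,0,0],[0,0,0],[0,0,0],[0,0,0],[0,0,0],[0,0,0],[0,0,0],[0,0,0],[0,0,0],[0,0,0]], turn=[[0,0,0],[0,0,0],[0,0,0],[0,0,0],[0,0,0],[0,0,0],[0,0,0],[0,0,0],[0,0,0],[0,0,0]], grip=[255,180,145,110,80,50,20,0,0,0])

```text
time: 27.9
tcp_pos: [0.4325, 0.1605, 0.0362]
orientation: [[-0.903, 0.0, 0.429], [-0.429, -0.001, -0.903], [0.0, -1.0, 0.001]]
ft_force: [0.3, -0.5, -0.5]
grip_width: 0.0879
```

Request:
servo_tool(delta_pos=[[0,-0.08,0],[0,-0.16,0],[0,-0.2,0],[0,-0.25,0],[0,-0.25,0],[0,-0.15,0],[0,-0.05,0],[0,0,0]], turn=[[0,0,0],[0,0,0],[0,0,0],[0,0,0],[0,0,0],[0,0,0],[0,0,0],[0,0,0]], grip=[0,0,0,0,0,0,0,0])

```text
time: 28.7
tcp_pos: [0.4323, 0.1607, 0.1577]
orientation: [[-0.903, 0.002, 0.429], [-0.429, -0.001, -0.903], [-0.001, -1.0, 0.002]]
ft_force: [0.0, -0.1, 0.2]
grip_width: 0.0941
```

```bash
python3 go.py .432,.16,.25; python3 - <<'E'
from h import *
c=bot.camera('scene')
for nm,p,h in(('L',(.449,-.32,.03),.084),('M',(.619,-.15,.03),.072),('S',(.432,.16,.03),.060)):
    u,v=proj(c,p).astype(int)
    g=c['image'][v-30:v+20,u-25:u+25].astype(int);m=(g[:,:,1]-g[:,:,0]>6)&(g[:,:,1]-g[:,:,2]>0)
    N,L,S,ce=cv2.connectedComponentsWithStats(m.astype(np.uint8));i=1+S[1:,4].argmax()
    print(nm,S[i,4],onplane(c,ce[i][0]+u-25,ce[i][1]+v-30,h).round(4))
r=(140,500,130,290);cv2.imwrite('pics/end.png',cv2.resize(c['image'][r[2]:r[3],r[0]:r[1],::-1],(800,356),interpolation=cv2.INTER_CUBIC))
E
```

```text
.432,.16,.25 total [ 0.005 -0.923  0.007] /10 [ 0.    -0.092  0.001]
now 28.7 [0.4323 0.1607 0.1577] w 0.0941 tilt [-9.0e-04 -1.0e+00  1.9e-03] F [ 0.  -0.1  0.2]
turn frac [-0.0012  0.     -0.0006]
L 35 [ 0.4508 -0.3205]
M 26 [ 0.6219 -0.1513]
S 7 [0.4326 0.1594]
```

View pics/end.png

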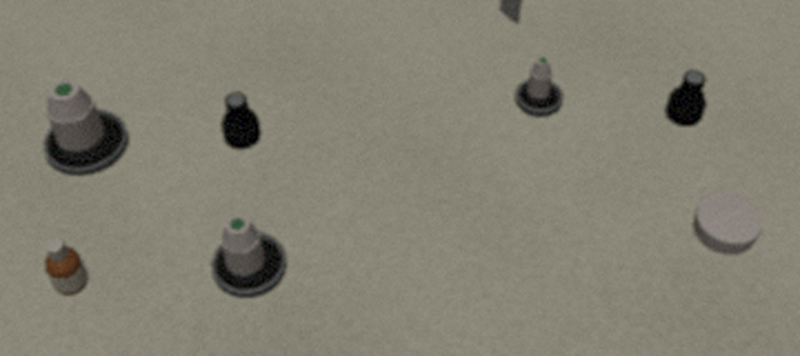

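All three objectives stand upright in their own holders: lenses at (64,90), (237,224) and (542,61) in the crop. The eyepieces, bottle and tin look undisturbed and the gripper is clear, so I'll hand in.

```bash
python3 -c "
from cell import bot
print(bot.sign_off())"
```

```text
the job is handed in; nothing more can be done
None
```

All three objectives are in their own holders, placed in the order largest, middle, smallest, and the job was handed in at about 29 s. Sign-off reported no verdict.

| Objective | Offset from measured holder centre | Allowed |
|---|---|---|
| Largest | about 2 mm | 16.5 mm |
| Middle | about 3 mm | 14.5 mm |
| Smallest | about 1 mm | 11.5 mm |

- **Position and tilt:** These offsets come from the last scene picture, taking each lens at its expected standing height. All three look upright, nose up, and inside their rims. I had no direct measure of tilt.
- **Contact before release:** I lowered each one until it touched the floor. The wrist force was clear for the largest (15 N) and the smallest (25 N). For the middle one it was only about 2 N and faded, so it may have been let go up to about half a millimetre above the floor.
- **Everything else:** The eyepieces, bottle and tin look where they were, judged by eye and not measured again. The gripper was open and about 0.1 m clear at hand-in.

No check failed. The tool tilted up to about 0.02 rad during fast moves, and I corrected it before each grasp and placement.

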